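# Slide the vial carrier under the reader's spring flap

## Robot

A 7-joint arm with a two-finger parallel gripper is mounted at the origin on the work surface. World frame = base frame: x ahead of the robot, y to its left, z up, the work surface at z = 0. Lengths are in m, angles in degrees, forces in N, time in s.
With the tool pointing down it reaches from about 0.35 to 0.9 m from the base axis. Payload 8.1 kg.
Tool frame: the origin (TCP) lies at the very end of the fingers, on their centre line; the grasp point (between the pads) lies 19 mm behind it; z points along the fingers, y is the direction in which the jaws open and shut (so a half turn about z gives the same grasp; the last joint's range is limited). The gripper opens to 92 mm and grips with 3 to 60 N. Pads are 19 mm wide; open, the fingers measure 130 mm over their backs; the gripper's body (75 mm by 190 mm) begins 47 mm behind the grasp point.
Start: joints at [-5.879, 24.895, 1.432, 90.138, -0.665, 64.973, -4.303], TCP at [0.625, -0, 0.227] pointing down, gripper open.
Joint ranges: [-149.89, 149.89], [-25.12, 119.58], [-72.63, 75.52], [4.76, 147.25], [-75.54, 255.54], [6.69, 114.76], [-157.13, 157.13]. Speed limits (degrees/s): [127.2, 127.2, 172.46, 172.46, 180, 180, 180].

## Interface

Orientations are given as [roll, pitch, yaw] about the fixed x, y, z axes, in that order (R = Rz(yaw) Ry(pitch) Rx(roll)).
In Python, from cell import ctrl gives the robot as it stands. The module is installed in compiled form; this text tells all that it offers.
- The arm moves only by the shell command python3 -m jog 'ROWS' [OPENING]. ROWS is JSON, a list of rows, each an object of numbers: "x", "y", "z": the shift along the world's x, y, z in m; "ax", "ay", "az": the turn, a rotation vector about the world's x, y, z in rad. A call has 1 to 8 rows; each row is the pose to reach, as a shift and turn from the pose measured when the call began; what a row does not reach only later rows make up. A row lasts 1/8 s, in which the tool goes at most 62.5 mm and 10.7 degrees, less where a joint would pass 70% of its speed; a pose out of reach is approached as far as the arm can. A call with a gripper value outside its range is refused whole. OPENING is the closure in counts, from 0 (fully open) to 255 (shut), set as the call begins (- or left out, the last holds). The fingers move at their own pace and stop on an object; the grip force is fixed at half the most. Time passes only in rows, so rows that repeat a pose let the fingers close. It gives the time, the measured TCP pose, the force and the opening at its end, in the units of the state.
- ctrl.observe(): the state, without advancing time (a new reading comes with each control period).
- ctrl.get_image(name): name is "scene" or "side" or "wrist"; returns (picture, depth): 400x640x3 uint8, red, green, blue; 400x640 float32, m along the optical axis (not along the pixel's ray), 0 where there is no reading.
- ctrl.calibration(name): a dict with "vfov" (degrees; the focal length in pixels is half the picture's height over the tangent of half this angle, whatever the lens; pixels are square), "cx", "cy" (the principal point, pixels), "k1" (the pictures are not rectified: a ray, as slopes to the right and down, at radius r is drawn at 1 + k1 r^2 times it, then the intrinsics apply), "rvec" (rotation vector, rad) and "tvec" (3), from world to camera coordinates, as OpenCV has them; the wrist camera has in their place "tool_from_camera" (4x4, takes a point from camera to tool coordinates, whose origin is the TCP and whose axes are the flange's). Camera axes: x right, y down, z forward; pixel columns grow to the right and rows downward; lengths in m; the calibration is good to about 2 mm. A picture is of the moment at which its call begins: read the wrist's pose just before it. calibration takes no time and is no camera call.
- ctrl.hand_in(): hands the job in, once; it reports no verdict.
The state is a dict: "time": time; "q": joint angles; "joint_vel": joint speeds; "joint_torque": joint torques, N m; "tool_pos": TCP position; "ee_rot": TCP orientation; "ft_force": force on the tool from outside, world axes, zero at the start; "torque": the same for the moment, N m; "width": finger opening in m.
Only numpy, scipy, OpenCV 4.12 (cv2) and the standard library are available. Lean on these libraries where they do the work, as an engineer would, in place of code of your own. Each camera call takes 0.05 s, during which the arm holds its last target. There are 200 camera calls.

## Task

Push the blue vial carrier along its runway, under the black spring flap and fully home in the reader: hold the flap open by pressing the orange bar down with one fingertip while the other fingertip pushes the carrier's rear plate, and keep the flap well clear of the vials until the carrier is home. Then let go, so that the flap shuts behind the carrier. Do not lift or tip the carrier, and do not disturb the other things on the bench.

Things in the scene. Friction and masses are not known exactly. Their poses are not given: they have to be found in the camera images.
- reader: The grey vial reader, fixed; its place and heading vary. Origin: on the bench under the mouth of its bay. x: level, the way the carrier is pushed, runway to bay; y: left of that, to the orange bar; z up. Runway x -205 to 0 mm, floor at z 10, between dark guide rails (y 26.5 to 33.5 each side, tops z 22). Bay x 0 to 82, then the meter, 95 tall. Black posts on the hinge line to z 53.
- end_stop (a point): Front face of the meter at the bay's end (reader x 82, y 0, z 23 mm), against which the carrier's block is fully home. Axes as the reader.
- flap (a joint): Angle (rad) of the black flap that roofs the bay: 0 shut, stop at 0.85. Hinge line along the reader's x at y 42, z 50 mm. The flap reaches from it to y -30 (x 0 to 84, underside z 46). It swings up when the orange bar, on the other side of the hinge, is pushed down; a spring shuts it. Clears the vials above 0.27; 0.4 to 0.7 is comfortable. Opening takes 0.05 N m at first, 0.14 at 0.6 rad.
- apron_edge (a point): Middle of the lower edge of the flap's front apron, which turns with it and, when shut, bars the bay to the carrier: 4 mm thick (reader x 0 to 4), y -27 to 2, hanging to z 30 mm.
- bar_mid (a point): Point on the top face of the orange press bar, part of the flap: a strip 175 mm long (reader x -200 to -25 mm), 2 to 46 mm out from the hinge line; this point is at mid-length, 30 mm out. Flap shut: it is at y 71, z 58 mm and the strip slopes up away from the hinge by 0.2 rad; at flap angle a the slope is 0.2 - a. May be pressed, and slid along, anywhere. 2 to 6 N opens it.
- carrier: The blue vial carrier, loose on the runway, about 0.22 kg. Origin: centre of the underside of its block; x forward to the bay, z up. Block 70 (x) by 50 (y) by 26 mm tall, six white vial caps up to 31 mm. Behind it a low neck, 14 mm wide and tall, to an upright push plate. Fully home its origin is at reader x 47 mm, z 10, and the plate stays outside the flap.
- push_face (a point): Rear face of the carrier's push plate, 40 mm above the carrier's underside (at x -84 mm in the carrier's axes). The plate is 36 mm wide, 56 tall, 6 thick, its top at reader z 66 mm. Fully home this face is at reader x -37 mm.
- spare: Bystander: an empty grey carrier of the same shape; leave it alone. Origin under its centre.
- vial_a: Bystander: a loose amber vial, 22 mm wide, 45 tall; leave it alone. Origin under its centre.
- vial_b: Bystander: another such vial; leave it alone. Origin under its centre.
- spatula: Bystander: a 170 mm spatula lying on the bench; leave it alone.
- reagent: Bystander: an amber reagent bottle, 60 mm wide, 130 tall; leave it alone. Origin under its centre.
- beaker: Bystander: a glass beaker, 68 mm wide, 85 tall; leave it alone. Origin under its centre.
- jar: Bystander: a glass jar with a red lid, 60 mm wide, 85 tall; leave it alone. Origin under its centre.
Things that resemble listed ones, but are neither listed nor needed, are in the scene too. What is shaped like the carrier but green or purple is not meant.

How it is judged (in metres and radians):
On the way, in this order (a step that is already met when the one before it is completed fails the run):
1. the flap is held open before the carrier goes under it (value of joint flap above 0.3 rad and x of carrier in the frame of reader below -0.03 m), for 0.1 s.
2. the carrier is home while the flap is still held open (value of joint flap above 0.3 rad and x of carrier in the frame of reader above 0.041 m), for 0.1 s.
At the end, for the whole second after the job is handed in: The carrier stands flat and at rest in the bay, its block within 6 mm of the end stop, and the flap is shut (under 0.04 rad) (x of carrier in the frame of reader between 0.041 and 0.05 m and z of carrier in the frame of reader between 0.007 and 0.014 m and angle between carrier's own z axis and vertical below 0.08 rad and value of joint flap below 0.04 rad and linear speed of carrier below 0.01 m/s); the robot touches nothing.
It fails at once if the flap comes down on the vials (under 0.27 rad while the block is under its apron) (x of carrier in the frame of reader between -0.032 and 0.036 m and value of joint flap below 0.27 rad).
It fails at once if the carrier is lifted or tipped (z of carrier in the frame of reader above 0.018 m or angle between carrier's own z axis and vertical above 0.2 rad).
It fails at once if a bystander is moved by more than 20 mm (distance of any of spare, vial_a, vial_b, spatula, reagent, beaker, jar from where it was at the start of the episode above 0.02 m).
It also fails if it takes over 42 s, if anything falls off the work surface, if the arm or the gripper's body presses on something with over 40 N, if the wrist force passes 120 N, or if a joint passes its speed limit or range.

## Working session

There is one attempt and no reset: what is moved stays moved. The work goes in short steps, Python scripts to look and compute and a shell command to move; the robot and the scene stay as the last step left them, time stands still between calls to the robot, and variables do not carry over. Pictures are saved under pics/ and viewed, on a budget of 10 in all, crops included, one or two more only if the job needs it, and the job is handed in when it is done.

```bash
mkdir -p pics; python3 - <<'E'
from cell import ctrl
import cv2,numpy as np
s=ctrl.observe();print(s['time'],s['tool_pos'],s['ee_rot'],s['width'])
for n in ['scene','side']:
    im,d=ctrl.get_image(n);np.savez(f'pics/{n}0.npz',im=im,d=d)
    cv2.imwrite(f'pics/{n}0.png',im[:,:,::-1]);print(n,ctrl.calibration(n))
E
```

```text
0.0 [ 6.24489170e-01 -6.90740312e-05  2.25944688e-01] [-1.79910475e+02  8.01355173e-03  8.99958877e+01] 0.09160115197827061
scene {'vfov': 50.406593776364375, 'cx': 322.46782034303857, 'cy': 197.24826264065155, 'k1': -0.07132695932192581, 'rvec': array([ 1.89151622,  1.2196466 , -0.63232772]), 'tvec': array([-0.24973712, -0.21642032,  1.39662561])}
side {'vfov': 46.98399589509759, 'cx': 317.71101765985577, 'cy': 192.42396914247865, 'k1': -0.12066659565898269, 'rvec': array([ 2.16543463, -0.72780643,  0.34719497]), 'tvec': array([-0.40128405,  0.29827538,  1.04077728])}
```

View pics/scene0.png

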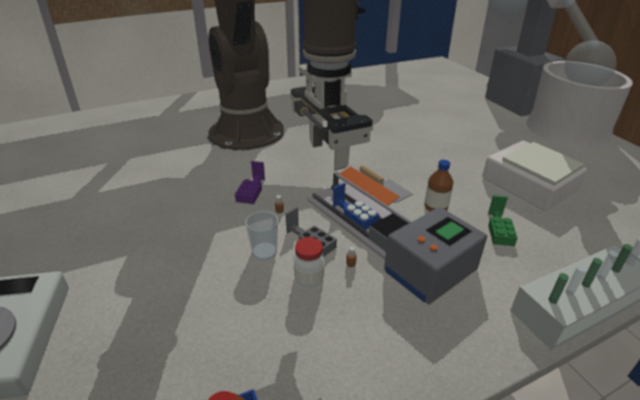

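View pics/side0.png

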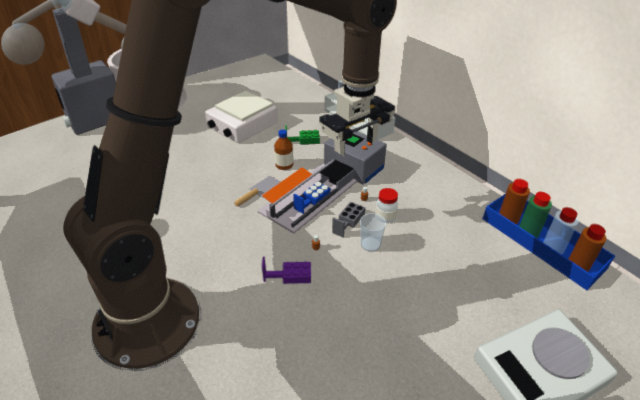

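The scene view shows the orange bar at about (368,186), the blue carrier at (355,207) and the reader at (435,250). In the side view the bar is at (288,187), the carrier at (312,197) and the meter at (355,155). Next I'll measure the bar and carrier.

```bash
cat > h.py <<'E'
import numpy as np,cv2
from cell import ctrl
def cam(n,s=None):
    c=ctrl.calibration(n);f=200/np.tan(np.radians(c['vfov']/2))
    K=np.array([[f,0,c['cx']],[0,f,c['cy']],[0,0,1]]);D=np.array([c['k1'],0,0,0,0.])
    if 'rvec' in c:
        R=cv2.Rodrigues(c['rvec'])[0].T;t=-R@c['tvec']
    else:
        from scipy.spatial.transform import Rotation as Ro
        T=np.array(c['tool_from_camera']);Rt=Ro.from_euler('xyz',s['ee_rot'],degrees=True).as_matrix()
        R=Rt@T[:3,:3];t=Rt@T[:3,3]+s['tool_pos']
    return K,D,R,t
def und(uv,K,D):
    r=(np.asarray(uv,float)-[K[0,2],K[1,2]])/K[0,0]; p=r.copy()
    for _ in range(20): p=r/(1+D[0]*(p**2).sum(1,keepdims=True))
    return np.c_[p,np.ones(len(p))]
def pts(mask,d,C):
    v,u=np.nonzero(mask&(d>0));K,D,R,t=C
    return (und(np.c_[u,v],K,D)*d[v,u][:,None])@R.T+t
def plane(uv,z,C):
    K,D,R,t=C;r=und(uv,K,D)@R.T
    return t+r*((z-t[2])/r[:,2])[:,None]
def hsv(im,lo,hi):
    return cv2.inRange(cv2.cvtColor(im,cv2.COLOR_RGB2HSV),lo,hi)
def big(m,roi):
    z=np.zeros_like(m);x0,y0,x1,y1=roi;z[y0:y1,x0:x1]=m[y0:y1,x0:x1]
    n,l,st,c=cv2.connectedComponentsWithStats(z);i=1+st[1:,4].argmax();return l==i
E
python3 - <<'E'
from h import *
R={'scene':((320,160,410,215),(325,175,385,232)),'side':((255,160,320,210),(285,175,340,220))}
for n in R:
    a=np.load(f'pics/{n}0.npz');im,d=a['im'],a['d'];C=cam(n)
    print(n,'cam',C[3].round(3))
    o=big(hsv(im,(3,150,90),(16,255,255)),R[n][0]);b=big(hsv(im,(105,120,30),(125,255,255)),R[n][1])
    P=pts(o,d,C);c=P.mean(0);w,v=np.linalg.eigh(np.cov(P.T))
    print('bar',o.sum(),c.round(4),'long',v[:,2].round(3),'norm',v[:,0].round(3),'sd',np.sqrt(w).round(4))
    # outline on plane
    cn=max(cv2.findContours(o.astype('uint8'),0,2)[0],key=len)
    p=plane(cn[:,0],0.058,C)[:,:2];r=cv2.minAreaRect((p*1000).astype('float32'));print('rect z58',r)
    B=pts(b,d,C);print('blue',b.sum(),B.mean(0).round(3),B.min(0).round(3),B.max(0).round(3))
    L=v[:2,2]/np.linalg.norm(v[:2,2]);
    if L[0]<0:L=-L
    print('heading',np.degrees(np.arctan2(L[1],L[0])),'blue along',np.percentile((B[:,:2]-c[:2])@L,[1,5,50,95,99]).round(3),'across',np.percentile((B[:,:2]-c[:2])@[-L[1],L[0]],[1,5,50,95,99]).round(3))
    print('bar along',np.percentile((P[:,:2]-c[:2])@L,[0,1,99,100]).round(3),'across',np.percentile((P[:,:2]-c[:2])@[-L[1],L[0]],[0,1,99,100]).round(3))
E
```

```text
scene cam [ 1.259 -0.303  0.62 ]
bar 673 [0.5193 0.1619 0.0555] long [-0.972 -0.234 -0.   ] norm [ 0.046 -0.191  0.981] sd [0.0012 0.0105 0.0482]
rect z58 ((517.6564331054688, 159.86456298828125), (171.78150939941406, 44.903594970703125), 13.506369590759277)
blue 466 [0.553 0.093 0.033] [0.433 0.071 0.013] [0.62  0.138 0.066]
heading 13.543195593166542 blue along [-0.037 -0.034  0.012  0.082  0.083] across [-0.093 -0.092 -0.075 -0.051 -0.044]
bar along [-0.089 -0.087  0.079  0.082] across [-0.02  -0.018  0.018  0.021]
side cam [-0.054 -0.729  0.894]
bar 594 [0.5116 0.1602 0.0563] long [-0.971 -0.239  0.005] norm [ 0.041 -0.144  0.989] sd [0.0032 0.0118 0.0506]
rect z58 ((513.8909912109375, 159.53981018066406), (177.3902587890625, 46.482322692871094), 13.642274856567383)
blue 375 [0.536 0.091 0.033] [0.494 0.07  0.009] [0.617 0.129 0.069]
heading 13.815844019355495 blue along [-0.031 -0.03   0.014  0.072  0.085] across [-0.093 -0.092 -0.074 -0.049 -0.042]
bar along [-0.084 -0.082  0.088  0.146] across [-0.022 -0.021  0.02   0.054]
```

```bash
python3 - <<'E'
from h import *
O=np.array([.6403,.1224]);h=np.radians(13.6);L=np.array([np.cos(h),np.sin(h)]);N=np.array([-L[1],L[0]])
for n,uv in (('scene',[445,163]),('side',[283,132])):
    p=plane(np.array([uv]),.125,cam(n))[0,:2];print('reagent',p,(p-O)@L,(p-O)@N)
for n,uv in (('scene',[309,245]),('side',[388,195])):
    p=plane(np.array([uv]),.085,cam(n))[0,:2];print('jar',p,(p-O)@L,(p-O)@N)
E
python3 -m jog '[{"x":-0.02,"y":0.015,"az":-0.167},{"x":-0.04,"y":0.03,"az":-0.333},{"x":-0.06,"y":0.045,"az":-0.5},{"x":-0.08,"y":0.06,"az":-0.667},{"x":-0.1,"y":0.075,"az":-0.833},{"x":-0.12,"y":0.09,"az":-1.0},{"x":-0.14,"y":0.105,"az":-1.167},{"x":-0.161,"y":0.121,"az":-1.333}]' 61
```

```text
reagent [0.60038623 0.31423165] 0.006313073250799105 0.19583829354901153
reagent [0.60512762 0.31318781] 0.010676061984405875 0.1937088151094124
jar [ 0.69311505 -0.0702507 ] 0.006033878718804464 -0.19966800831529657
jar [ 0.68919104 -0.07573949] 0.0009292426565393669 -0.20408019970135902validation failed for argument at $[0]...
```

```bash
python3 -m jog '[{"x":-0.02,"y":0.015,"z":0,"ax":0,"ay":0,"az":-0.167},{"x":-0.04,"y":0.03,"z":0,"ax":0,"ay":0,"az":-0.333},{"x":-0.06,"y":0.045,"z":0,"ax":0,"ay":0,"az":-0.5},{"x":-0.08,"y":0.06,"z":0,"ax":0,"ay":0,"az":-0.667},{"x":-0.1,"y":0.075,"z":0,"ax":0,"ay":0,"az":-0.833},{"x":-0.12,"y":0.09,"z":0,"ax":0,"ay":0,"az":-1.0},{"x":-0.14,"y":0.105,"z":0,"ax":0,"ay":0,"az":-1.167},{"x":-0.161,"y":0.121,"z":0,"ax":0,"ay":0,"az":-1.333}]' 61
```

```text
time: 1.1
tool_pos: [0.4626, 0.1213, 0.2258]
ee_rot: [-179.9, 0.0, 13.3]
ft_force: [0.1, -0.4, 0.2]
width: 0.0698
```

```bash
python3 - <<'E'
from h import *
s=ctrl.observe();im,d=ctrl.get_image('wrist');np.savez('pics/w1.npz',im=im,d=d,p=s['tool_pos'],r=s['ee_rot'])
cv2.imwrite('pics/w1.png',im[:,:,::-1]);print(s['tool_pos'],s['ee_rot'],cam('wrist',s)[3])
E
```

```text
[0.46263368 0.12129712 0.22576048] [-1.79924244e+02  4.02758412e-02  1.33040993e+01] [0.5410084  0.13923424 0.38442869]
```

View pics/w1.png

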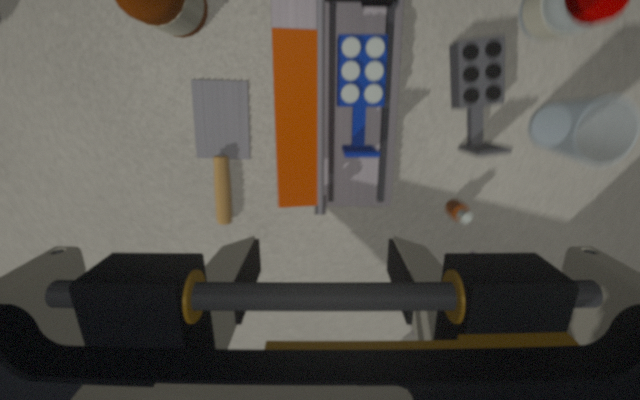

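The wrist view is clear. The orange bar spans columns 273–320 and rows 28–206, the carrier block spans (338–386, 35–107), and its push plate's top edge is at (343–380, 145–157). I'll refine the frame from this.

```bash
python3 - <<'E'
from h import *
a=np.load('pics/w1.npz');im,d=a['im'],a['d'];C=cam('wrist',dict(tool_pos=a['p'],ee_rot=a['r']))
o=big(hsv(im,(3,150,60),(16,255,255)),(265,10,330,215));b=big(hsv(im,(105,120,30),(125,255,255)),(325,20,400,170))
P=pts(o,d,C);print('bar depth mean',P.mean(0).round(4))
def rect(m,z):
    cn=max(cv2.findContours(m.astype('uint8'),0,2)[0],key=len)
    return plane(cn[:,0],z,C)[:,:2]
p=rect(o,.057);r=cv2.minAreaRect((p*1000).astype('float32'));print(r)
w,v=np.linalg.eigh(np.cov(P[:,:2].T));l=v[:,1]*np.sign(v[0,1]);print('heading pca',np.degrees(np.arctan2(l[1],l[0])))
ang=r[2] if r[2]<45 else r[2]-90
h=np.radians(ang);L=np.array([np.cos(h),np.sin(h)]);N=np.array([-L[1],L[0]])
O=np.array(r[0])/1000+.1125*L-.0655*N;print('O',O,'head',ang)
print('bar x,y range',np.percentile((p-O)@L,[0,100]),np.percentile((p-O)@N,[0,100]))
B=pts(b,d,C);f=lambda q:np.c_[(q[:,:2]-O)@L,(q[:,:2]-O)@N]
top=B[B[:,2]>.055];print('plate top',len(top),np.percentile(f(top),[0,5,50,95,100],axis=0).round(4).T,top[:,2].mean())
m=b.copy();m[:135]=0;q=f(np.c_[rect(m,.066),np.zeros(len(rect(m,.066)))]);print('plate z66 x,y',q.min(0),q.max(0))
m=b.copy();m[120:]=0;q=rect(m,.036);q=f(q);print('block z36',q.min(0),q.max(0))
t=f(a['p'][None])[0];print('tcp in reader',t)
np.savez('fr.npz',O=O,L=L,N=N)
E
```

```text
bar depth mean [0.5206 0.163  0.0577]
((513.7942504882812, 161.8994598388672), (173.70806884765625, 40.958587646484375), 12.90540599822998)
heading pca 13.025792737106052
O [0.63808142 0.12317997] head 12.90540599822998
bar x,y range [-0.19935407 -0.02564598] [0.04502071 0.0859793 ]
plate top 231 [[-1.423e-01 -1.420e-01 -1.389e-01 -1.364e-01 -1.362e-01]
 [-1.830e-02 -1.530e-02 -1.000e-04  1.430e-02  1.570e-02]] 0.06539477226768957
plate z66 x,y [-0.14312184 -0.01838606] [-0.12219704  0.01693522]
block z36 [-0.10841246 -0.02614194] [-0.02616383  0.02352736]
tcp in reader [-0.17143647  0.03734958]
```

```bash
python3 -m jog '[{"x":0,"y":0,"z":-0.025,"ax":0,"ay":0,"az":0},{"x":0,"y":0,"z":-0.05,"ax":0,"ay":0,"az":0},{"x":0,"y":0.001,"z":-0.075,"ax":0,"ay":0,"az":0},{"x":0,"y":0.001,"z":-0.1,"ax":0,"ay":0,"az":0},{"x":0,"y":0.001,"z":-0.125,"ax":0,"ay":0,"az":0},{"x":0,"y":0.001,"z":-0.145,"ax":0,"ay":0,"az":0},{"x":0,"y":0.001,"z":-0.151,"ax":0,"ay":0,"az":0},{"x":0,"y":0.001,"z":-0.151,"ax":0,"ay":0,"az":0}]'
python3 -m jog '[{"x":0,"y":0,"z":-0.006,"ax":0,"ay":0,"az":0},{"x":0,"y":0,"z":-0.012,"ax":0,"ay":0,"az":0},{"x":0,"y":0,"z":-0.018,"ax":0,"ay":0,"az":0},{"x":0,"y":0,"z":-0.024,"ax":0,"ay":0,"az":0},{"x":0,"y":0,"z":-0.029,"ax":0,"ay":0,"az":0},{"x":0,"y":0,"z":-0.033,"ax":0,"ay":0,"az":0},{"x":0,"y":0,"z":-0.033,"ax":0,"ay":0,"az":0},{"x":0,"y":0,"z":-0.033,"ax":0,"ay":0,"az":0}]'
python3 - <<'E'
from h import *
o=[]
for n in ['scene','side','wrist']:
    s=ctrl.observe();im,d=ctrl.get_image(n);np.savez(f'pics/{n}2.npz',im=im,d=d,p=s['tool_pos'],r=s['ee_rot'])
    c={'scene':im[130:290,290:490],'side':im[100:260,220:420],'wrist':im[0:400]}[n]
    o.append(cv2.resize(c,(400,320) if n!='wrist' else (400,250),interpolation=cv2.INTER_CUBIC))
g=np.zeros((570,800,3),'uint8');g[:320,:400]=o[0];g[:320,400:]=o[1];g[320:,:400]=o[2];cv2.imwrite('pics/t2.png',g[:,:,::-1])
E
```

```text
time: 2.15
tool_pos: [0.4598, 0.1245, 0.0745]
ee_rot: [-179.8, 0.2, 12.9]
ft_force: [0.3, -0.0, 0.2]
width: 0.07
time: 3.15
tool_pos: [0.4601, 0.1244, 0.0416]
ee_rot: [-179.9, 0.2, 12.9]
ft_force: [1.0, 0.1, 2.7]
width: 0.0695
```

View pics/t2.png

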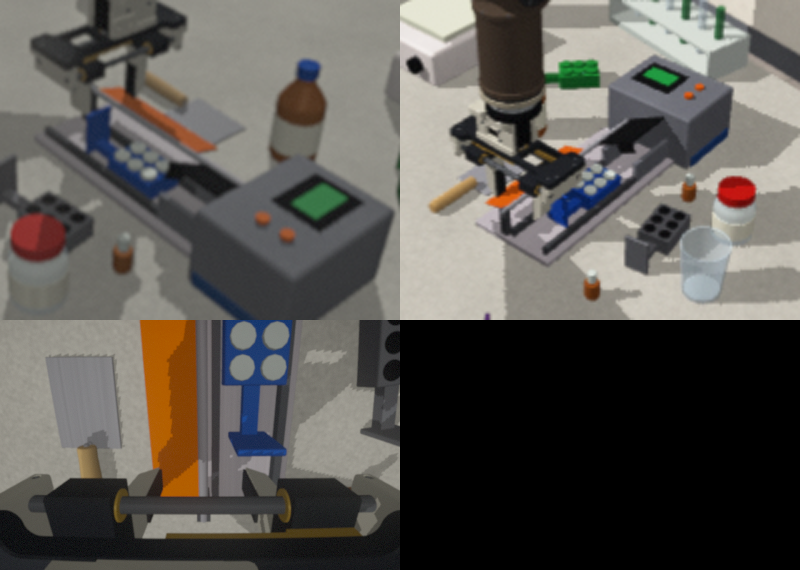

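The bar is pressed and the black flap is raised; in the side crop it shows at (640,130). The pusher finger stands behind the blue plate. Next I'll measure the flap angle and where the fingers are in the reader frame.

```bash
cat > m.py <<'E'
from h import *
F=np.load('fr.npz');O,L,N=F['O'],F['L'],F['N']
def rep(a,wroi=(180,0,340,300)):
    im,d=a['im'],a['d'];C=cam('wrist',dict(tool_pos=a['p'],ee_rot=a['r']))
    f=lambda q:np.c_[(q[:,:2]-O)@L,(q[:,:2]-O)@N,q[:,2]]
    o=big(hsv(im,(3,150,60),(16,255,255)),wroi);o=cv2.erode(o.astype('uint8'),np.ones((5,5)))>0
    P=f(pts(o,d,C));c,*_=np.linalg.lstsq(np.c_[P[:,0],P[:,1]-.042,np.ones(len(P))],P[:,2],rcond=None)
    print('bar plane slopes x,y,z0',c.round(3),'flap',.2-np.arctan(c[1]))
    print('tcp',f(a['p'][None])[0].round(4))
    b=big(hsv(im,(105,120,30),(125,255,255)),(300,0,520,330));B=f(pts(b,d,C));t=B[B[:,2]>.055]
    if len(t): print('plate top',len(t),np.percentile(t,[2,50,98],axis=0).round(4).T.tolist())
    print('tcp in reader',f(a['p'][None])[0])
E
python3 - <<'E'
from m import *
rep(np.load('pics/wrist2.npz'))
E
```

```text
bar plane slopes x,y,z0 [ 0.004 -0.289  0.053] flap 0.4812022451182197
tcp [-0.1733  0.041   0.0417]
plate top 1467 [[-0.142, -0.1379, -0.1364], [-0.0182, -0.0014, 0.0155], [0.0556, 0.066, 0.0677]]
tcp in reader [-0.17326672  0.04095248  0.04170094]
```

```bash
python3 -m jog '[{"x":0.008,"y":0.002,"z":-0.001,"ax":0,"ay":0,"az":0},{"x":0.016,"y":0.0035,"z":-0.002,"ax":0,"ay":0,"az":0},{"x":0.023,"y":0.005,"z":-0.002,"ax":0,"ay":0,"az":0},{"x":0.03,"y":0.0065,"z":-0.002,"ax":0,"ay":0,"az":0},{"x":0.037,"y":0.008,"z":-0.002,"ax":0,"ay":0,"az":0},{"x":0.044,"y":0.01,"z":-0.002,"ax":0,"ay":0,"az":0},{"x":0.05,"y":0.0115,"z":-0.002,"ax":0,"ay":0,"az":0},{"x":0.05,"y":0.0115,"z":-0.002,"ax":0,"ay":0,"az":0}]'
python3 - <<'E'
from m import *
s=ctrl.observe();im,d=ctrl.get_image('wrist');a=dict(im=im,d=d,p=s['tool_pos'],r=s['ee_rot']);rep(a);np.savez('pics/w3.npz',**a)
cv2.imwrite('pics/w3.png',im[:,:,::-1])
E
```

```text
time: 4.3
tool_pos: [0.5112, 0.1362, 0.0399]
ee_rot: [-179.8, 0.1, 12.9]
ft_force: [0.4, 1.7, 3.0]
width: 0.0703
bar plane slopes x,y,z0 [ 0.005 -0.345  0.053] flap 0.5321517721447175
tcp [-0.1207  0.0411  0.0399]
plate top 1561 [[-0.1087, -0.1037, -0.1027], [-0.0181, -0.0004, 0.0154], [0.0555, 0.0656, 0.0678]]
tcp in reader [-0.12071155  0.04106452  0.03988596]
```

View pics/w3.png

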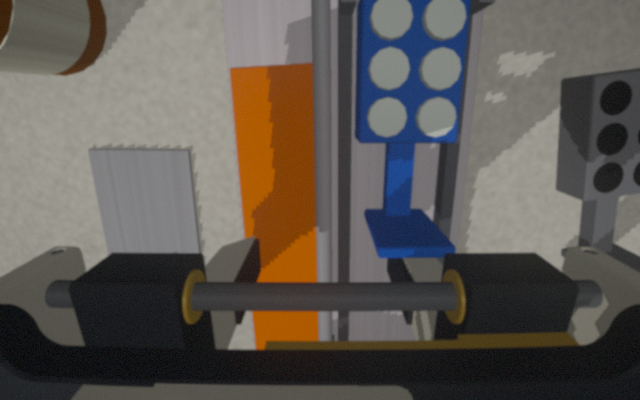

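The carrier is straight and moving with the pusher, with its plate at (365–450, 208–255), and the flap is at about 0.53 rad. I'll carry on.

```bash
python3 -m jog '[{"x":0.009,"y":0.002,"z":0,"ax":0,"ay":0,"az":0},{"x":0.018,"y":0.004,"z":0,"ax":0,"ay":0,"az":0},{"x":0.027,"y":0.006,"z":0,"ax":0,"ay":0,"az":0},{"x":0.036,"y":0.0083,"z":0,"ax":0,"ay":0,"az":0},{"x":0.044,"y":0.01,"z":0,"ax":0,"ay":0,"az":0},{"x":0.052,"y":0.012,"z":0,"ax":0,"ay":0,"az":0},{"x":0.058,"y":0.0133,"z":0,"ax":0,"ay":0,"az":0},{"x":0.058,"y":0.0133,"z":0,"ax":0,"ay":0,"az":0}]'
python3 - <<'E'
from m import *
s=ctrl.observe();im,d=ctrl.get_image('wrist');a=dict(im=im,d=d,p=s['tool_pos'],r=s['ee_rot']);rep(a);np.savez('pics/w4.npz',**a)
E
```

```text
time: 5.35
tool_pos: [0.5703, 0.1499, 0.0401]
ee_rot: [-179.8, -0.1, 12.9]
ft_force: [-0.4, 0.6, 3.1]
width: 0.0703
bar plane slopes x,y,z0 [ 0.003 -0.345  0.053] flap 0.5321572934644991
tcp [-0.0601  0.0411  0.0401]
plate top 1602 [[-0.048, -0.0431, 0.0015], [-0.0177, -0.0, 0.0155], [0.0556, 0.0658, 0.0694]]
tcp in reader [-0.06006597  0.04113028  0.04014062]
```

```bash
python3 -m jog '[{"x":0.002,"y":0.0005,"z":0,"ax":0,"ay":0,"az":0},{"x":0.004,"y":0.001,"z":0,"ax":0,"ay":0,"az":0},{"x":0.006,"y":0.0014,"z":0,"ax":0,"ay":0,"az":0},{"x":0.0075,"y":0.0017,"z":0,"ax":0,"ay":0,"az":0},{"x":0.0085,"y":0.002,"z":0,"ax":0,"ay":0,"az":0},{"x":0.0085,"y":0.002,"z":0,"ax":0,"ay":0,"az":0}]'
python3 -m jog '[{"x":0.001,"y":0.0002,"z":0,"ax":0,"ay":0,"az":0},{"x":0.0015,"y":0.0003,"z":0,"ax":0,"ay":0,"az":0}]'
python3 -m jog '[{"x":0.001,"y":0.0002,"z":0,"ax":0,"ay":0,"az":0},{"x":0.001,"y":0.0002,"z":0,"ax":0,"ay":0,"az":0}]'
python3 - <<'E'
from m import *
s=ctrl.observe();im,d=ctrl.get_image('wrist');a=dict(im=im,d=d,p=s['tool_pos'],r=s['ee_rot']);rep(a);np.savez('pics/w5.npz',**a)
E
```

```text
time: 6.15
tool_pos: [0.5786, 0.1519, 0.0402]
ee_rot: [-179.8, -0.0, 12.9]
ft_force: [-3.7, -0.4, 4.8]
width: 0.0697
time: 6.4
tool_pos: [0.5799, 0.1522, 0.0401]
ee_rot: [-179.8, -0.0, 12.9]
ft_force: [-4.1, 0.2, 3.6]
width: 0.0701
time: 6.65
tool_pos: [0.5809, 0.1523, 0.0401]
ee_rot: [-179.8, -0.0, 12.9]
ft_force: [-4.9, 0.1, 4.7]
width: 0.0696
bar plane slopes x,y,z0 [ 0.005 -0.349  0.053] flap 0.5354942473852874
tcp [-0.0493  0.0412  0.0401]
plate top 1565 [[-0.0372, -0.0324, -0.0128], [-0.0178, -0.0002, 0.0155], [0.0555, 0.0657, 0.0683]]
tcp in reader [-0.04925535  0.04118394  0.0401126 ]
```

```bash
python3 -m jog '[{"x":0.001,"y":0.0002,"z":0,"ax":0,"ay":0,"az":0},{"x":0.001,"y":0.0002,"z":0,"ax":0,"ay":0,"az":0}]'
python3 -m jog '[{"x":0.001,"y":0.0002,"z":0,"ax":0,"ay":0,"az":0},{"x":0.001,"y":0.0002,"z":0,"ax":0,"ay":0,"az":0}]'
python3 - <<'E'
from m import *
o=[]
for n in ['scene','side','wrist']:
    s=ctrl.observe();im,d=ctrl.get_image(n)
    if n=='wrist': a=dict(im=im,d=d,p=s['tool_pos'],r=s['ee_rot']);rep(a)
    c={'scene':im[130:290,290:490],'side':im[100:260,220:420],'wrist':im}[n]
    o.append(cv2.resize(c,(400,320) if n!='wrist' else (400,250),interpolation=cv2.INTER_CUBIC))
g=np.zeros((570,800,3),'uint8');g[:320,:400]=o[0];g[:320,400:]=o[1];g[320:,:400]=o[2];cv2.imwrite('pics/t6.png',g[:,:,::-1])
E
```

```text
time: 6.95
tool_pos: [0.5819, 0.1526, 0.0401]
ee_rot: [-179.8, -0.0, 12.9]
ft_force: [-4.5, -0.5, 4.2]
width: 0.0699
time: 7.2
tool_pos: [0.583, 0.1528, 0.0401]
ee_rot: [-179.8, -0.0, 12.9]
ft_force: [-4.9, 0.7, 3.9]
width: 0.0699
bar plane slopes x,y,z0 [ 0.004 -0.348  0.053] flap 0.5347305293472386
tcp [-0.0471  0.0412  0.0401]
plate top 1566 [[-0.0351, -0.0302, -0.0111], [-0.0178, 0.0001, 0.0155], [0.0557, 0.0657, 0.068]]
tcp in reader [-0.04708499  0.04120952  0.04010519]
```

View pics/t6.png

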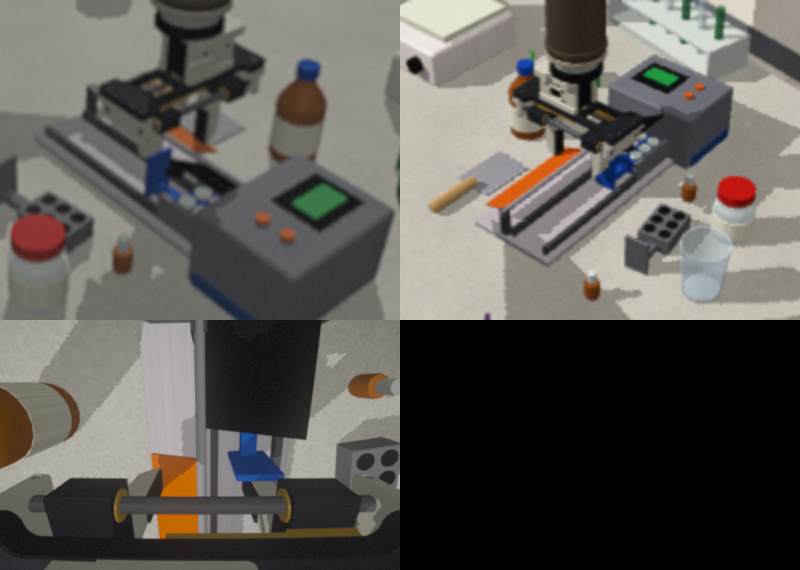

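The flap is still open and the carrier is still sliding at a steady ~4.5 N, so it is not at the stop yet. I'll keep creeping until the force rises.

```bash
python3 -m jog '[{"x":0.001,"y":0.0002,"z":0,"ax":0,"ay":0,"az":0},{"x":0.001,"y":0.0002,"z":0,"ax":0,"ay":0,"az":0}]'
python3 -m jog '[{"x":0.001,"y":0.0002,"z":0,"ax":0,"ay":0,"az":0},{"x":0.001,"y":0.0002,"z":0,"ax":0,"ay":0,"az":0}]'
python3 - <<'E'
from m import *
s=ctrl.observe();im,d=ctrl.get_image('wrist');a=dict(im=im,d=d,p=s['tool_pos'],r=s['ee_rot']);rep(a)
E
```

```text
time: 7.6
tool_pos: [0.5835, 0.153, 0.04]
ee_rot: [-179.8, 0.0, 12.9]
ft_force: [-6.7, 0.1, 5.1]
width: 0.0698
time: 7.85
tool_pos: [0.5835, 0.1529, 0.0399]
ee_rot: [-179.8, 0.1, 12.8]
ft_force: [-7.9, -0.3, 7.4]
width: 0.0699
bar plane slopes x,y,z0 [ 0.004 -0.356  0.053] flap 0.5424252794329045
tcp [-0.0465  0.0412  0.0399]
plate top 1573 [[-0.0345, -0.0297, -0.0101], [-0.0177, -0.0001, 0.0156], [0.0555, 0.0656, 0.0684]]
tcp in reader [-0.04651521  0.04117651  0.03994949]
```

Now it is blocked: the position holds while the force rises, so it is at the stop. I'll back off with the flap still open and check that the carrier stays put, then raise.

```bash
python3 -m jog '[{"x":0,"y":0,"z":0,"ax":0,"ay":0,"az":0},{"x":-0.003,"y":-0.0007,"z":0,"ax":0,"ay":0,"az":0},{"x":-0.009,"y":-0.002,"z":0,"ax":0,"ay":0,"az":0},{"x":-0.018,"y":-0.004,"z":0,"ax":0,"ay":0,"az":0},{"x":-0.024,"y":-0.0055,"z":0,"ax":0,"ay":0,"az":0},{"x":-0.024,"y":-0.0055,"z":0,"ax":0,"ay":0,"az":0}]'
python3 - <<'E'
from m import *
s=ctrl.observe();im,d=ctrl.get_image('wrist');a=dict(im=im,d=d,p=s['tool_pos'],r=s['ee_rot']);rep(a)
E
```

```text
time: 8.65
tool_pos: [0.5585, 0.1471, 0.0399]
ee_rot: [-179.8, 0.2, 12.9]
ft_force: [-0.6, 0.6, 4.1]
width: 0.0697
bar plane slopes x,y,z0 [ 0.004 -0.35   0.053] flap 0.5370132530185496
tcp [-0.0723  0.0411  0.0399]
plate top 1531 [[-0.0345, -0.0304, -0.0287], [-0.0179, -0.0007, 0.0156], [0.0556, 0.0661, 0.068]]
tcp in reader [-0.07226052  0.0411451   0.03988849]
```

The carrier stayed put, with its face unchanged. Next I'll raise gently, retreat and check.

```bash
python3 -m jog '[{"x":0,"y":0,"z":0.005,"ax":0,"ay":0,"az":0},{"x":0,"y":0,"z":0.01,"ax":0,"ay":0,"az":0},{"x":0,"y":0,"z":0.015,"ax":0,"ay":0,"az":0},{"x":0,"y":0,"z":0.02,"ax":0,"ay":0,"az":0},{"x":0,"y":0,"z":0.026,"ax":0,"ay":0,"az":0},{"x":0,"y":0,"z":0.04,"ax":0,"ay":0,"az":0},{"x":0,"y":0,"z":0.07,"ax":0,"ay":0,"az":0},{"x":-0.03,"y":-0.007,"z":0.1,"ax":0,"ay":0,"az":0}]'
python3 -m jog '[{"x":-0.04,"y":-0.01,"z":0.03,"ax":0,"ay":0,"az":0},{"x":-0.08,"y":-0.02,"z":0.06,"ax":0,"ay":0,"az":0},{"x":-0.08,"y":-0.02,"z":0.06,"ax":0,"ay":0,"az":0},{"x":-0.08,"y":-0.02,"z":0.06,"ax":0,"ay":0,"az":0}]'
python3 - <<'E'
from m import *
o=[]
for n in ['scene','side','wrist']:
    s=ctrl.observe();im,d=ctrl.get_image(n)
    if n=='wrist': a=dict(im=im,d=d,p=s['tool_pos'],r=s['ee_rot']);np.savez('pics/w7.npz',**a);rep(a)
    c={'scene':im[130:290,290:490],'side':im[100:260,220:420],'wrist':im}[n]
    o.append(cv2.resize(c,(400,320) if n!='wrist' else (400,250),interpolation=cv2.INTER_CUBIC))
g=np.zeros((570,800,3),'uint8');g[:320,:400]=o[0];g[:320,400:]=o[1];g[320:,:400]=o[2];cv2.imwrite('pics/t7.png',g[:,:,::-1])
E
```

```text
time: 9.7
tool_pos: [0.5299, 0.1404, 0.1413]
ee_rot: [-179.8, 0.1, 12.8]
ft_force: [0.1, 0.8, 0.8]
width: 0.0698
time: 10.2
tool_pos: [0.4505, 0.1207, 0.2019]
ee_rot: [-179.8, 0.0, 12.9]
ft_force: [0.8, -0.3, -0.6]
width: 0.0695
bar plane slopes x,y,z0 [-0.001  0.204  0.053] flap -0.0007851142783759368
tcp [-0.1835  0.0394  0.201 ]
plate top 438 [[-0.0356, -0.0338, -0.0301], [-0.0191, -0.0017, 0.0147], [0.0559, 0.0661, 0.0683]]
tcp in reader [-0.18349714  0.03938432  0.2009579 ]
```

View pics/t7.png

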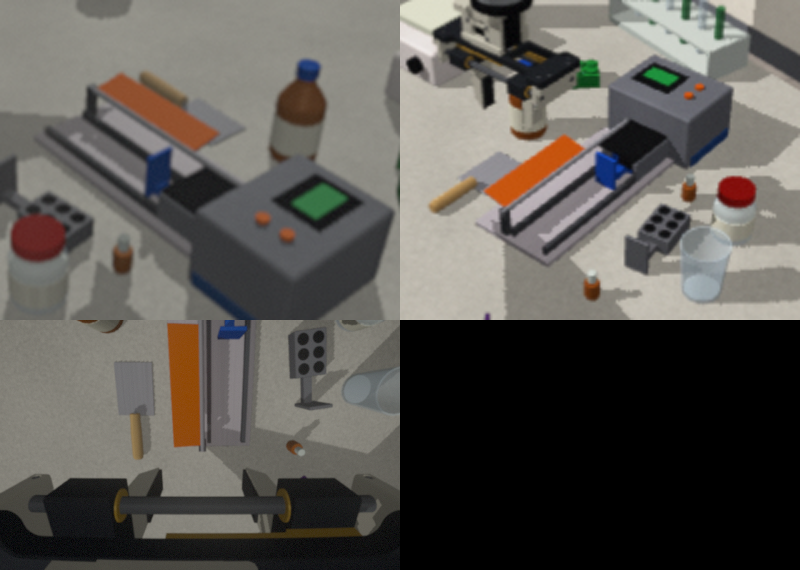

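The flap is shut (measured 0.00 rad), with the upright plate just outside it at crop (158,170). The bystanders look unmoved and the arm is clear, so I'll hand in.

```bash
python3 -c "
from cell import ctrl
print(ctrl.hand_in())"
```

```text
the job is handed in; nothing more can be done
None
```

The carrier is home in the reader with the flap shut behind it, and I handed the job in at about 10 s of the 42 s allowed. No verdict is reported at hand-in, so these are my own checks.

- **Flap while pushing:** one fingertip held the orange bar down. The flap measured 0.48 rad before the carrier went under it and 0.53–0.54 rad at each check until it was home.
- **Push home:** the other fingertip pushed the rear plate until the tool stopped moving and the horizontal force rose from about 4.5 N to 8 N. I read that as the block against the end stop.
- **After letting go:** the flap measured 0.00 rad. The plate stood upright with its rear face at reader x about -35.6 mm.
- **Other things on the bench:** they looked unmoved in the last pictures, though I did not measure them. The arm was clear of everything.

**Disagreement:** the measured face position is 1 to 2.5 mm beyond the nominal home value of -37 mm, which the carrier cannot physically reach. I put this down to a small error in my estimate of where the reader sits, consistent with the roughly 2 mm calibration tolerance. The contact with the stop is the stronger evidence that it is home.

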